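Dial the code on a sample case and draw its bolt

ROBOT

A 6-joint arm with a two-finger parallel gripper is mounted at the origin on a cart in front of the work surface, level with it; the furniture and walls round the work are solid. World frame = base frame: x ahead of the robot, y to its left, z up, the work surface at z = 0. Lengths are in m, angles in rad, forces in N, time in s.
With the tool pointing down it reaches from about 0.35 to 0.85 m from the base axis. Payload 8.1 kg.
Tool frame: the origin (TCP) lies at the very end of the fingers, on their centre line; the grasp point (between the pads) lies 19 mm behind it (robot.pinch_z is the distance from the TCP to the grasp point, in m); x points along the fingers, z is the direction in which the jaws open and shut, and the axes are right-handed (so a half turn about x gives the same grasp; the last joint's range is limited). The gripper opens to 93 mm and grips with 3 to 60 N. Pads are 15 mm wide; open, the fingers measure 128 mm over their backs; the gripper's body (75 mm by 188 mm) begins 65 mm behind the grasp point.
Start: joints at [-1.426, 0.13, 1.488, -0, 1.523, -0.085], TCP at [0.137, -0.584, 0.219] pointing down, gripper open.
Joint ranges: [-2.96, 2.96], [-0.89, 2.26], [0.02, 2.5], [-1.34, 4.48], [0, 2.73], [-2.66, 2.66]. Speed limits (rad/s): [2.39, 2.39, 2.79, 3.14, 3.14, 3.14].

INTERFACE

Orientations are given as a rotation vector (axis times angle).
In Python, from plant import robot, optics, ticket gives the robot as it stands.
- The arm moves only by the tool jog_arm, never from a script. Its argument "targets" is a list of rows, each a list of 7 numbers: the shift along the tool's x, y, z in cm, then the turn, a rotation vector about the tool's x, y, z in degrees, then the closure, from 0 (fully open) to 1 (shut). In form: [[dx, dy, dz, ax, ay, az, grip], ...]. A call has 1 to 5 rows; each row is the pose to reach, as a shift and turn from the pose measured when the call began, along the tool's axes at that moment; what a row does not reach only later rows make up. A row lasts 1/8 s, in which the tool goes at most 62.5 mm and 10.7 degrees, less where a joint would pass 70% of its speed; a pose out of reach is approached as far as the arm can. A call with a gripper value outside its range is refused whole. The fingers move at their own pace and stop on an object; "squeeze" is the grip in N (left out, the last holds). Time passes only in rows, so rows that repeat a pose let the fingers close. It gives the time, the measured TCP pose, the force and the opening at its end, in the units of the state.
- robot.read_state(): the state, without advancing time (a new reading comes with each control period).
- optics.read_camera(name): name is "side" or "top"; returns a dict with "frame" (420x560x3 uint8, red, green, blue), "vertical_fov" (degrees; the focal length in pixels is half the picture's height over the tangent of half this angle, whatever the lens; pixels are square), "cx", "cy" (the principal point, pixels), "R" (3x3) and "t" (3): a world point X has camera coordinates R X + t. Camera axes: x right, y down, z forward; pixel columns grow to the right and rows downward; lengths in m; the calibration is good to about 2 mm. A picture is of the moment at which its call begins. There is no depth.
- ticket.close_job(): hands the job in, once; it reports no verdict.
The state is a dict: "t": time; "q": joint angles; "dq": joint speeds; "joint_torque": joint torques, N m; "tool_pos": TCP position; "orientation": TCP orientation; "force": force on the tool from outside, world axes, zero at the start; "wrist_torque": the same for the moment, N m; "opening": finger opening in m.
Only numpy, scipy, OpenCV 4.12 (cv2) and the standard library are available. Lean on these libraries where they do the work, as an engineer would, in place of code of your own. Each camera call takes 0.05 s, during which the arm holds its last target.

TASK

Unlock the blue sample case: roll its three thumbwheels until the red marks point at 6, 2, 5 (read from left to right as the robot sees them), each number centred on its marks, and only then slide the red bolt knob fully to the left. The lock is delicate: never load any part of the case with more than 15 N. Leave the things standing round it where they are.

Things in the scene. Friction and masses are not known exactly. Their poses are not given: they have to be found in the camera images.
- lock_case: blue sample case with grey lock panel on top, 180 (x) x 240 (y) x 92 mm high to the flat panel; it does not move. Origin: centre of its underside. Its x axis points to its back, away from the robot (rolling direction of the wheels), y to its left, z up. It may be turned up to 0.3 rad.
- top_left (a point): nominal topmost point of the left black thumbwheel (+y side), 111 mm above the worktop, fixed to the case, axes as the case. Wheels: radius 30 mm, 22 mm wide, axles along the case's y, 55 mm apart, standing 19 mm out of the panel. Each wheel's true top rests anywhere up to 6 mm above or below this point (worn seats, unmeasured, different for each wheel) and must be felt for.
- top_middle (a point): as top_left, for the middle thumbwheel. Each wheel is carried on a spring and sinks about 1 mm for each 2.5 N of pressing, at most 12 mm. Turning takes about 2 N along the smooth, grippy rim: press a fingertip on with some 4 to 9 N and draw it along the case's x to roll the wheel without slipping. A wheel stays where it is left.
- top_right (a point): nominal topmost point of the right thumbwheel (-y side); otherwise as top_left
- wheel_left (a joint): angle of the left thumbwheel, rad. White numbers 0 to 9 stand round the rim, 0.628 rad apart, upright as the robot sees them; number n is at the top, between the two red marks beside the wheel, at n x 0.628. Drawing the top towards the robot (case -x) raises the value. Stops at -0.35 and 6.0. The lock takes a number within 0.15 rad of centre. To be set to 6 (3.770).
- wheel_middle (a joint): as wheel_left, for the middle thumbwheel; to be set to 2 (1.257)
- wheel_right (a joint): as wheel_left, for the right thumbwheel; to be set to 5 (3.142)
- bolt_knob (a point): centre of the top face of the red bolt knob, 130 mm above the worktop; it lies in front of the wheels, 74 mm nearer the robot. The red knob is 14 (x) x 18 (y) mm and 26 mm high; below it is a steel carriage 18 x 42 mm, 12 mm above the panel at its top. The knob sits on a soft rubber bush and gives sideways by about 1 mm per N pushed. Axes as the case.
- bolt (a joint): travel of the bolt to the left (the case's +y), m: 0 locked, 0.030 fully drawn (end stop). Moving it takes about 3 N, and it stays where it is left. It must not be moved (over 5 mm) while any wheel is off its number.
- dropper_bottle: small brown dropper bottle, 33 x 33 x 97 mm, behind the case; bystander, origin under its centre
- specimen_cup: clear specimen cup, 53 x 53 x 72 mm, behind the case; bystander, origin under its centre
- green_tub: white tub with a green lid, 49 x 49 x 30 mm, behind the case; bystander, origin under its centre
- vial: capped glass vial, 23 x 23 x 51 mm, to the left of the case; bystander, origin under its centre

How it is judged:
On the way, in this order (a step that is already met when the one before it is completed fails the run):
1. the wheels show 6, 2, 5 with the bolt still locked (value of joint wheel_left between 3.62 and 3.92 rad and value of joint wheel_middle between 1.107 and 1.407 rad and value of joint wheel_right between 2.992 and 3.292 rad and value of joint bolt below 0.005 m), for 0.3 s.
2. the bolt is drawn fully to the left (value of joint bolt above 0.026 m), for 0.2 s.
At the end, for the whole second after the job is handed in: the three wheels, left to right, stand at 6, 2 and 5, each within 0.15 rad of centre, the bolt is drawn to the left by more than 26 of its 30 mm and at rest (value of joint wheel_left between 3.62 and 3.92 rad and value of joint wheel_middle between 1.107 and 1.407 rad and value of joint wheel_right between 2.992 and 3.292 rad and value of joint bolt above 0.026 m and velocity of joint bolt below 0.005 m/s); the robot touches nothing.
It fails at once if any part of the case, its wheels or its bolt is loaded with more than 15 N (contact force between lock_case and anything else above 15 N).
It fails at once if the bolt is moved over 5 mm while a wheel is off its number (value of joint bolt above 0.005 m and not (value of joint wheel_left between 3.62 and 3.92 rad and value of joint wheel_middle between 1.107 and 1.407 rad and value of joint wheel_right between 2.992 and 3.292 rad)).
It fails at once if a bystander is shifted by more than 30 mm (distance of any of dropper_bottle, specimen_cup, green_tub, vial from where it was at the start of the episode above 0.03 m).
It also fails if it takes over 72 s, if anything falls off the work surface, if the arm or the gripper's body presses on something with over 40 N, if the wrist force passes 120 N, or if a joint passes its speed limit or range.

## Working session

There is one attempt and no reset: what is moved stays moved. The work goes in short steps, Python scripts to look and compute and a tool call to move; the robot and the scene stay as the last step left them, time stands still between calls to the robot, and variables do not carry over. Pictures are saved under pics/ and viewed, and the job is handed in when it is done.

Besides the shell and the picture viewer there is one more tool, called after "Request:" by a JSON object that holds its "fn" and its "kwargs". jog_arm: Moves the arm, as the interface text tells. Its arguments: {"type":"object","properties":{"targets":{"type":"array"},"squeeze":{"type":"number"}},"required":["targets"]}

```bash
ls; mkdir -p pics; python3 - <<'E'
from plant import robot, optics, ticket
import cv2
s=robot.read_state()
print({k:s[k] for k in ('t','tool_pos','orientation','force','opening')})
for n in('side','top'):
    c=optics.read_camera(n); cv2.imwrite(f'pics/{n}0.png',c['frame'][:,:,::-1])
    print(n,c['vertical_fov'],c['cx'],c['cy'],c['R'],c['t'])
E
```

```text
pics
{'t': 0.0, 'tool_pos': array([ 0.13661558, -0.58366239,  0.21760131]), 'orientation': array([ 1.03949511,  1.31052401, -1.03741007]), 'force': array([ 0.66981499,  0.76914942, -0.04739646]), 'opening': 0.09284858057596497}
side 42.29641151494942 288.0171654415685 209.61299019807836 [[-0.94892657 -0.31548918  0.00222237]
 [-0.16937489  0.50347669 -0.84724457]
 [ 0.26617759 -0.8043493  -0.53119836]] [0.6347861  0.04883914 1.16980992]
top 43.43072908419538 280.7487353785652 216.57167135666498 [[-0.00803559 -0.99981658  0.01738502]
 [-0.99482544  0.00623218 -0.10140762]
 [ 0.10128067 -0.01810993 -0.99469305]] [0.26275115 0.58624291 1.10337495]
```

View pics/side0.png

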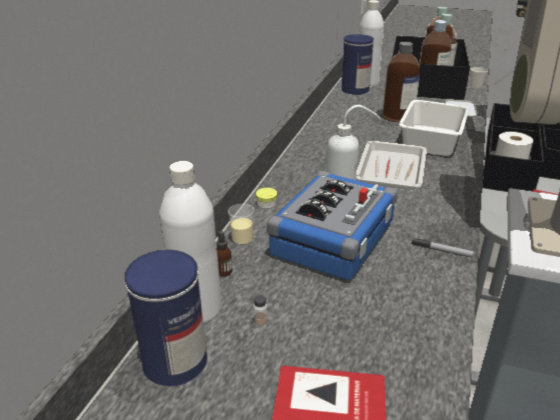

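View pics/top0.png

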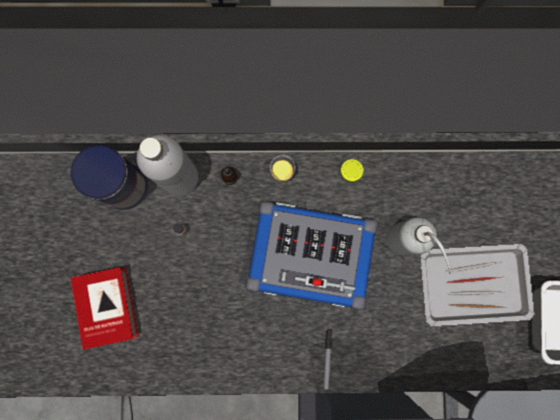

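The side view shows the case at about (335,220), with the vial, dropper, cup and tub beyond it. The top view shows the three wheels near (288,240), (315,245) and (342,250), and the red knob at (317,282). I'll enlarge both.

```bash
python3 - <<'E'
import cv2
a=cv2.imread('pics/top0.png')[190:320,235:395]; cv2.imwrite('pics/top0z.png',cv2.resize(a,None,fx=4.6,fy=4.6,interpolation=cv2.INTER_CUBIC))
a=cv2.imread('pics/side0.png')[160:280,260:410]; cv2.imwrite('pics/side0z.png',cv2.resize(a,None,fx=4.8,fy=4.8,interpolation=cv2.INTER_CUBIC))
E
```

```text
(no output)
```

View pics/top0z.png

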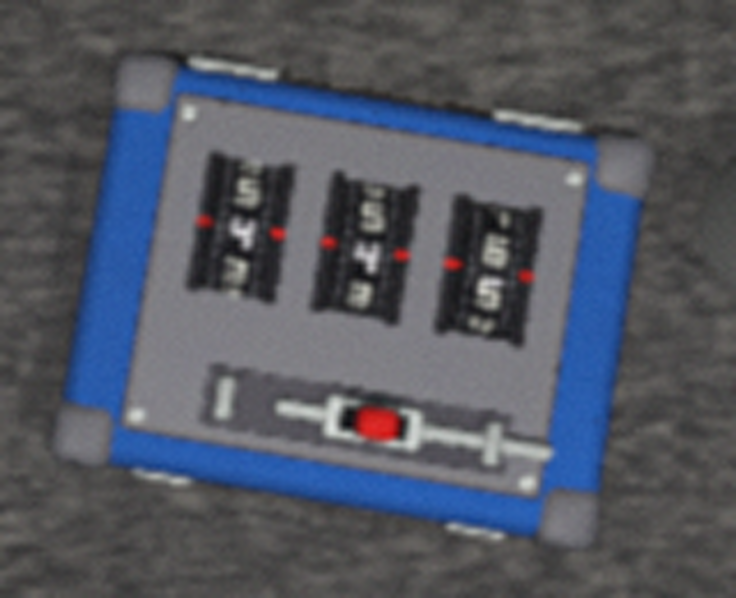

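View pics/side0z.png

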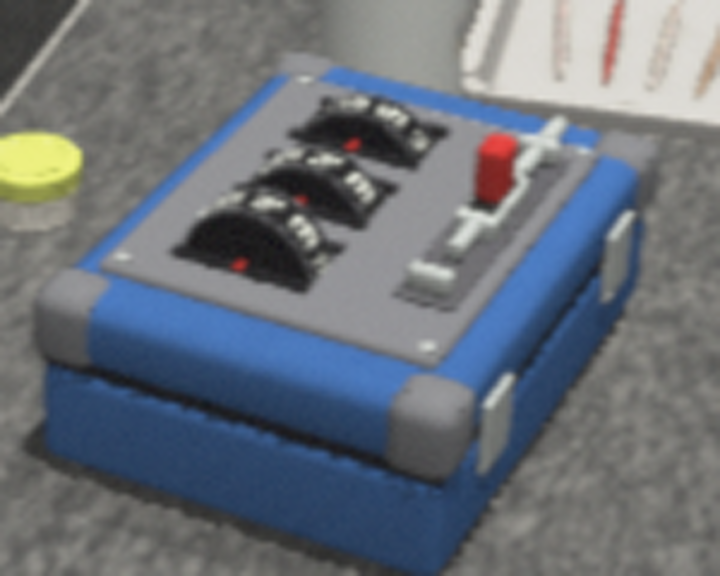

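Top zoom: the left wheel shows about 4, the middle is just past 4, and the right is between 5 and 6. The screws are visible in both views. I'll triangulate the screws, red marks and knob.

```bash
cat > h.py <<'E'
import numpy as np, cv2
from plant import robot, optics, ticket
def cam(n):
    c=optics.read_camera(n); f=210/np.tan(np.radians(c['vertical_fov'])/2)
    c['K']=np.array([[f,0,c['cx']],[0,f,c['cy']],[0,0,1]]); c['P']=c['K']@np.c_[c['R'],c['t']]; return c
def tri(c1,p1,c2,p2):
    X=cv2.triangulatePoints(c1['P'],c2['P'],np.float64(p1).reshape(2,1),np.float64(p2).reshape(2,1)); return (X[:3]/X[3]).ravel()
def plane(c,p,z):
    d=c['R'].T@np.linalg.solve(c['K'],[p[0],p[1],1.]); o=-c['R'].T@np.array(c['t']); return o+d*(z-o[2])/d[2]
def proj(c,X):
    x=c['P']@np.r_[X,1]; return x[:2]/x[2]
def red(im):
    h=cv2.cvtColor(im,cv2.COLOR_RGB2HSV); m=(((h[...,0]<8)|(h[...,0]>172))&(h[...,1]>130)&(h[...,2]>90)).astype(np.uint8)
    n,l,st,ce=cv2.connectedComponentsWithStats(m); return [(ce[i].round(2),st[i,4]) for i in range(1,n)]
E
python3 - <<'E'
from h import *
np.set_printoptions(suppress=True,precision=4)
T=cam('top');S=cam('side')
for n,c,b in(('top',T,(240,390,195,315)),('side',S,(265,405,165,280))):
    print(n,[(p,a) for p,a in red(c['frame']) if b[0]<p[0]<b[1] and b[2]<p[1]<b[3]])
zt=lambda u,v:((u+.5)/4.6+235-.5,(v+.5)/4.6+190-.5)
zs=lambda u,v:((u+.5)/4.8+260-.5,(v+.5)/4.8+160-.5)
for k,a,b in(('BL',(190,113),(122,257)),('BR',(574,178),(303,80)),('FL',(136,416),(428,346)),('FR',(528,484),(592,150))):
    print(k,tri(T,zt(*a),S,zs(*b)),plane(T,zt(*a),.092),plane(S,zs(*b),.092))
E
```

```text
top [(array([279. , 237.5]), np.int32(6)), (array([294.88, 240.12]), np.int32(8)), (array([306.  , 242.29]), np.int32(7)), (array([321.88, 245.12]), np.int32(8)), (array([332.88, 246.88]), np.int32(8)), (array([349.  , 249.71]), np.int32(7)), (array([316.69, 281.74]), np.int32(61))]
side [(array([333.2, 189.6]), np.int32(5)), (array([362.83, 194.19]), np.int32(84)), (array([322.5, 201. ]), np.int32(2)), (array([309.2, 214.6]), np.int32(5))]
BL [0.5861 0.2694 0.0925] [0.5865 0.2695 0.092 ] [0.586  0.2687 0.092 ]
BR [0.5561 0.1008 0.0925] [0.5567 0.1008 0.092 ] [0.5559 0.0998 0.092 ]
FL [0.4537 0.2937 0.0933] [0.4544 0.2938 0.092 ] [0.4534 0.2917 0.092 ]
FR [0.4215 0.1238 0.0932] [0.4237 0.124  0.092 ] [0.4197 0.1211 0.092 ]
```

```bash
python3 - <<'E'
from h import *
np.set_printoptions(suppress=True,precision=4)
T=cam('top');S=cam('side')
tm=[((279,237.5),(294.88,240.12)),((306,242.29),(321.88,245.12)),((332.88,246.88),(349,249.71))]
sl=[(309.2,214.6),(322.5,201.),(333.2,189.6)]
for (a,b),s in zip(tm,sl):
    print('mark L',tri(T,a,S,s)); 
zs=[]
for (a,b) in tm:
    m=(np.array(a)+b)/2
    print('mid',m,plane(T,m,.092),plane(T,m,.099), 'width',np.linalg.norm(plane(T,a,.095)-plane(T,b,.095)))
print('knob',tri(T,(316.69,281.74),S,(362.83,194.19)),'top plane',plane(T,(316.69,281.4),.130))
scr=np.array([[.5861,.2694],[.5561,.1008],[.4537,.2937],[.4215,.1238]]);print('centre scr',scr.mean(0))
yaw=-.182;c,s=np.cos(yaw),np.sin(yaw);ex=np.array([c,s]);ey=np.array([-s,c])
k=tri(T,(316.69,281.74),S,(362.83,194.19))[:2]
print('knob in case',(k-scr.mean(0))@ex,(k-scr.mean(0))@ey)
mids=[plane(T,(np.array(a)+b)/2,.095)[:2] for a,b in tm]
for m in mids: print('mid case',(m-scr.mean(0))@ex,(m-scr.mean(0))@ey)
print(np.arctan2(mids[0][0]-mids[2][0], mids[0][1]-mids[2][1]), np.linalg.norm(mids[0]-mids[2]))
E
```

```text
mark L [0.5387 0.2636 0.0952]
mark L [0.5278 0.2094 0.0971]
mark L [0.5188 0.1555 0.0957]
mid [286.94 238.81] [0.5365 0.2476 0.092 ] [0.536  0.2478 0.099 ] width 0.0323154379293654
mid [313.94  243.705] [0.5262 0.1933 0.092 ] [0.5259 0.1939 0.099 ] width 0.032383145913730114
mid [340.94  248.295] [0.5166 0.139  0.092 ] [0.5163 0.14   0.099 ] width 0.03285776434139295
knob [0.4503 0.191  0.1172] top plane [0.4516 0.1921 0.13  ]
centre scr [0.5043 0.1969]
knob in case -0.05212975110252232 -0.015641025392267794
mid case 0.022208745706994486 0.05572302707347672
mid case 0.02196011176848887 0.000632873482207049
mid case 0.022315244269368352 -0.054352738295771065
0.1810324979455112 0.11007581688804076
```

```bash
cat >> h.py <<'E'
from scipy.spatial.transform import Rotation as Ro
np.set_printoptions(suppress=True,precision=4)
YAW=-.181; ex=np.array([np.cos(YAW),np.sin(YAW),0]); ey=np.array([-np.sin(YAW),np.cos(YAW),0]); ez=np.array([0,0,1.])
O=np.array([.5043,.1969,0])+0.00065*ey      # case centre
def case(x,y,z): return O+x*ex+y*ey+z*ez
WH={'L':case(.0222,.055,.111),'M':case(.0222,0,.111),'R':case(.0222,-.055,.111)}
def Rgoal(jaw):  # tool x down, tool z = jaw
    z=jaw/np.linalg.norm(jaw); x=-ez; return np.c_[x,np.cross(z,x),z]
def delta(goal,Rg=None):
    s=robot.read_state(); R=Ro.from_rotvec(s['orientation']).as_matrix()
    d=R.T@(np.array(goal)-s['tool_pos'])*100
    a=np.zeros(3) if Rg is None else np.degrees(Ro.from_matrix(R.T@Rg).as_rotvec())
    return d,a
def st():
    s=robot.read_state(); R=Ro.from_rotvec(s['orientation']).as_matrix()
    print('t',round(s['t'],3),'pos',s['tool_pos'],'F',s['force'],'op',round(s['opening'],4),'\nR',R.round(3).tolist(),'q',s['q'])
E
python3 - <<'E'
from h import *
st()
for j,n in((ex,'ex'),(-ex,'-ex'),(ey,'ey'),(-ey,'-ey')): print(n,delta([.45,-.3,.32],Rgoal(j)))
print(WH)
E
```

```text
t 0.3 pos [ 0.1367 -0.584   0.2183] F [ 0.5271 -0.2941 -0.0531] op 0.0929 
R [[-0.0, 0.974, 0.228], [0.001, 0.228, -0.974], [-1.0, 0.0, -0.001]] q [-1.4264  0.1307  1.4885 -0.      1.523  -0.0854]
ex (array([-10.1582,  36.9798, -20.5278]), array([-66.4639,  -0.0304,  -0.0236]))
-ex (array([-10.1582,  36.9798, -20.5278]), array([113.5361,  -0.0264,   0.034 ]))
ey (array([-10.1582,  36.9798, -20.5278]), array([-156.4639,   -0.0063,   -0.0503]))
-ey (array([-10.1582,  36.9798, -20.5278]), array([23.5361, -0.0363,  0.0046]))
{'L': array([0.5362, 0.2476, 0.111 ]), 'M': array([0.5263, 0.1935, 0.111 ]), 'R': array([0.5164, 0.1394, 0.111 ])}
```

Request:
{"fn": "jog_arm", "kwargs": {"targets": [[-6,0,0,-8,0,0,1],[-10,5,-3,-18,0,0,1],[-10,10,-6,-28,0,0,1],[-10,15,-9,-38,0,0,1],[-10,20,-12,-48,0,0,1]], "squeeze": 5}}

```text
t: 0.92
tool_pos: [0.3052, -0.4203, 0.3187]
orientation: [0.39, 1.535, -0.39]
force: [0.3, -0.5, 0.0]
opening: 0.0478
```

```bash
python3 - <<'E'
from h import *
st()
print(delta([.45,-.1,.32],Rgoal(ex)));print(delta(WH['M']+[0,0,.20],Rgoal(ex)))
E
```

```text
t 0.925 pos [ 0.3052 -0.4203  0.3187] F [ 0.2753 -0.5214  0.0051] op 0.0478 
R [[0.0, 0.477, 0.879], [0.0, 0.879, -0.477], [-1.0, 0.0, 0.0]] q [-1.0416 -0.1084  1.5484  0.0004  1.7013 -0.5439]
(array([-0.1277, 35.0506, -2.569 ]), array([-18.1446,   0.0231,  -0.0089]))
(array([ 0.776 , 64.4841, -9.8824]), array([-18.1446,   0.0231,  -0.0089]))
```

Request:
{"fn": "jog_arm", "kwargs": {"targets": [[0,6,-0.4,-6,0,0,1],[0,12,-0.8,-12,0,0,1],[0,18,-1.2,-18.1,0,0,1],[0,24,-1.7,-18.1,0,0,1],[0,30,-2.2,-18.1,0,0,1]]}}

```text
t: 1.55
tool_pos: [0.4296, -0.1443, 0.3189]
orientation: [0.143, 1.565, -0.143]
force: [0.5, -0.7, -0.5]
opening: 0.0007
```

```bash
python3 - <<'E'
from h import *
st()
print(delta(WH['L']+[0,0,.15],Rgoal(ex)))
E
```

```text
t 1.55 pos [ 0.4296 -0.1443  0.3189] F [ 0.5258 -0.7282 -0.4668] op 0.0007 
R [[0.001, 0.181, 0.983], [-0.0, 0.983, -0.181], [-1.0, -0.0, 0.001]] q [-0.4374 -0.2926  1.7079  0.0002  1.7251 -0.2555]
(array([ 5.792 , 40.4743,  3.3829]), array([-0.0542,  0.0702,  0.0052]))
```

Request:
{"fn": "jog_arm", "kwargs": {"targets": [[0,6,0.6,0,0,0,1],[0,12,1.2,0,0,0,1],[0,18,1.8,0,0,0,1],[0,24,2.4,0,0,0,1],[0,30,3,0,0,0,1]]}}

```text
t: 2.17
tool_pos: [0.5136, 0.1474, 0.3191]
orientation: [0.143, 1.564, -0.143]
force: [1.9, -0.4, 1.0]
opening: 0.0005
```

```bash
python3 - <<'E'
from h import *
st()
for k in WH: print(k,delta(WH[k]+[0,0,.03],Rgoal(ex)))
c=cam('side'); cv2.imwrite('pics/s1.png',cv2.resize(c['frame'][100:310,220:480,::-1],None,fx=2.8,fy=2.8,interpolation=cv2.INTER_CUBIC))
E
```

```text
t 2.175 pos [0.5136 0.1474 0.3191] F [ 1.857  -0.4473  1.0311] op 0.0005 
R [[0.002, 0.181, 0.984], [-0.0, 0.984, -0.181], [-1.0, -0.0, 0.002]] q [ 0.184  -0.0691  1.5106 -0.0007  1.6983  0.3657]
L (array([17.8151, 10.2683,  0.3709]), array([-0.0457,  0.1109,  0.0031]))
M (array([17.8154,  4.7683,  0.3753]), array([-0.0457,  0.1109,  0.0031]))
R (array([17.8157, -0.7317,  0.3797]), array([-0.0457,  0.1109,  0.0031]))
```

View pics/s1.png

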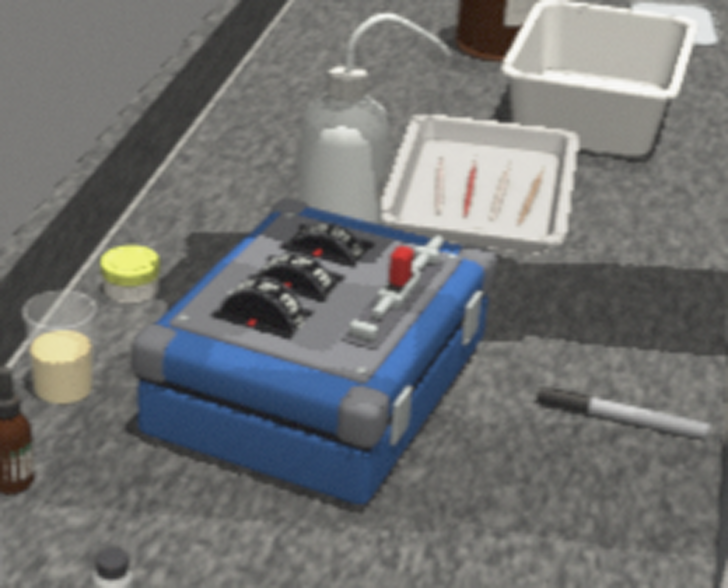

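Request:
{"fn": "jog_arm", "kwargs": {"targets": [[5,-0.7,0.4,0,0.1,0,1],[10,-0.7,0.4,0,0.1,0,1],[15,-0.7,0.4,0,0.1,0,1],[17,-0.7,0.4,0,0.1,0,1],[17,-0.7,0.4,0,0.1,0,1]]}}

```text
t: 2.85
tool_pos: [0.516, 0.1466, 0.1473]
orientation: [0.142, 1.57, -0.137]
force: [-0.4, -0.3, 0.5]
opening: 0.0004
```

```bash
python3 - <<'E'
from h import *
st()
print(delta(WH['R']+[0,0,0.006],Rgoal(ex)))
c=cam('side'); cv2.imwrite('pics/s2.png',cv2.resize(c['frame'][50:250,240:480,::-1],None,fx=3,fy=3,interpolation=cv2.INTER_CUBIC))
E
```

```text
t 2.85 pos [0.516  0.1466 0.1473] F [-0.425  -0.3153  0.542 ] op 0.0004 
R [[-0.003, 0.177, 0.984], [0.003, 0.984, -0.177], [-1.0, 0.003, -0.004]] q [0.1784 0.006  1.7501 0.004  1.3881 0.3557]
(array([ 3.0235, -0.7032,  0.1735]), array([ 0.169 , -0.2185, -0.1593]))
```

View pics/s2.png

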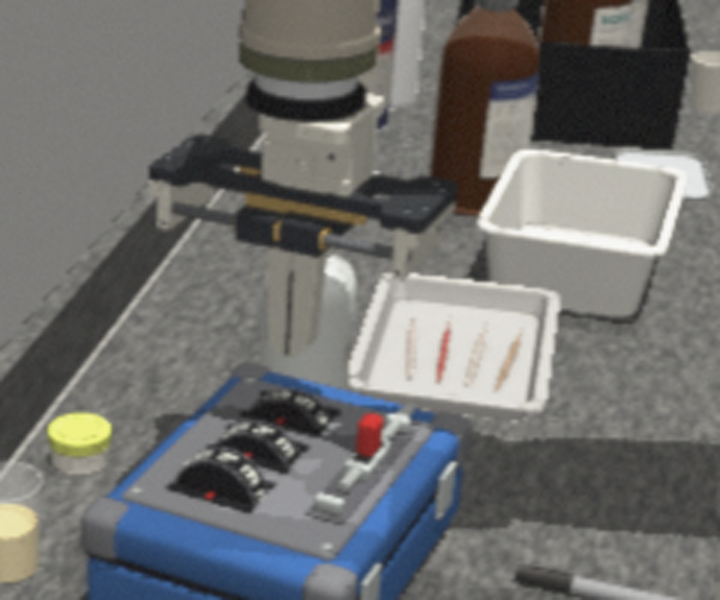

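The closed fingers end in a flat block above the right wheel. Its tip in the zoom spans (268,340) to (318,355).

Request:
{"fn": "jog_arm", "kwargs": {"targets": [[1,-0.4,0.2,0.1,-0.2,-0.1,1],[2,-0.7,0.2,0.2,-0.2,-0.2,1],[2.6,-0.7,0.2,0.2,-0.2,-0.2,1],[2.6,-0.7,0.2,0.2,-0.2,-0.2,1]]}}

```text
t: 3.4
tool_pos: [0.5175, 0.1395, 0.1225]
orientation: [0.143, 1.564, -0.143]
force: [-0.5, 0.2, -0.7]
opening: 0.0002
```

```bash
python3 - <<'E'
from h import *
st()
print(delta(WH['R']+[0,0,0.006],Rgoal(ex)))
E
```

```text
t 3.4 pos [0.5175 0.1395 0.1225] F [-0.5475  0.2281 -0.6539] op 0.0002 
R [[0.002, 0.181, 0.984], [-0.0, 0.984, -0.181], [-1.0, 0.0, 0.002]] q [ 0.168   0.0233  1.7794 -0.0005  1.3374  0.3498]
(array([ 0.5504, -0.0317, -0.1158]), array([-0.0379,  0.0911, -0.0039]))
```

Request:
{"fn": "jog_arm", "kwargs": {"targets": [[0.2,0,-0.4,0,0.1,0,1],[0.5,0,-0.67,0,0.1,0,1],[0.6,0,-0.67,0,0.1,0,1],[0.65,0,-0.67,0,0.1,0,1]]}}

```text
t: 3.9
tool_pos: [0.5109, 0.1408, 0.116]
orientation: [0.143, 1.566, -0.142]
force: [-0.6, 0.5, -0.7]
opening: 0.0005
```

```bash
python3 - <<'E'
from h import *
st()
print(delta(WH['R'],Rgoal(ex)))
E
```

```text
t 3.9 pos [0.5109 0.1408 0.116 ] F [-0.5674  0.5437 -0.7461] op 0.0005 
R [[-0.0, 0.181, 0.984], [0.0, 0.984, -0.181], [-1.0, 0.0, -0.0]] q [0.1721 0.0149 1.8004 0.0001 1.3264 0.3536]
(array([ 0.4992, -0.0377,  0.5577]), array([-0.0313, -0.0067, -0.0063]))
```

Position tracking is good and there's no contact yet. I'll feel downward in small steps.

Request:
{"fn": "jog_arm", "kwargs": {"targets": [[0.1,0,0,0,0,0,1],[0.2,0,0,0,0,0,1],[0.2,0,0,0,0,0,1]]}}

```text
t: 4.28
tool_pos: [0.5109, 0.1408, 0.1139]
orientation: [0.143, 1.566, -0.143]
force: [-0.1, -0.2, -0.3]
opening: 0.0006
```

Request:
{"fn": "jog_arm", "kwargs": {"targets": [[0.1,0,0,0,0,0,1],[0.2,0,0,0,0,0,1],[0.2,0,0,0,0,0,1]]}}

```text
t: 4.65
tool_pos: [0.5108, 0.1408, 0.1117]
orientation: [0.143, 1.567, -0.143]
force: [-0.6, 1.2, -0.2]
opening: 0.0005
```

Request:
{"fn": "jog_arm", "kwargs": {"targets": [[0.1,0,0,0,0,0,1],[0.2,0,0,0,0,0,1],[0.2,0,0,0,0,0,1]]}}

```text
t: 5.03
tool_pos: [0.5107, 0.1407, 0.1096]
orientation: [0.143, 1.567, -0.143]
force: [0.1, -0.7, 0.0]
opening: 0.0004
```

Request:
{"fn": "jog_arm", "kwargs": {"targets": [[0.1,0,0,0,0,0,1],[0.15,0,0,0,0,0,1],[0.15,0,0,0,0,0,1]]}}

```text
t: 5.4
tool_pos: [0.5107, 0.1407, 0.108]
orientation: [0.143, 1.567, -0.143]
force: [-0.3, 0.4, 0.4]
opening: 0.0005
```

Request:
{"fn": "jog_arm", "kwargs": {"targets": [[0.1,0,0,0,0,0,1],[0.15,0,0,0,0,0,1],[0.15,0,0,0,0,0,1]]}}

```text
t: 5.78
tool_pos: [0.5107, 0.1408, 0.1067]
orientation: [0.143, 1.567, -0.143]
force: [-0.5, -0.0, 3.6]
opening: 0.0005
```

Request:
{"fn": "jog_arm", "kwargs": {"targets": [[0.1,0,0,0,0,0,1],[0.1,0,0,0,0,0,1]]}}

```text
t: 6.02
tool_pos: [0.5108, 0.1408, 0.1059]
orientation: [0.143, 1.567, -0.143]
force: [-0.8, 0.5, 5.5]
opening: 0.0007
```

Contact is at z≈0.108 and the press is 5.5 N. I'll roll by +11 mm (away).

Request:
{"fn": "jog_arm", "kwargs": {"targets": [[0.05,0,0.3,0,0,0,1],[0.05,0,0.6,0,0,0,1],[0.05,0,0.9,0,0,0,1],[0.05,0,1.1,0,0,0,1],[0.05,0,1.1,0,0,0,1]]}}

```text
t: 6.65
tool_pos: [0.5222, 0.1388, 0.1056]
orientation: [0.143, 1.566, -0.143]
force: [-0.7, 0.3, 5.2]
opening: 0.0002
```

```bash
python3 - <<'E'
from h import *
st()
c=cam('side'); cv2.imwrite('pics/s3.png',cv2.resize(c['frame'][160:260,270:420,::-1],None,fx=5,fy=5,interpolation=cv2.INTER_CUBIC))
E
```

```text
t 6.65 pos [0.5222 0.1388 0.1056] F [-0.7102  0.3185  5.1546] op 0.0002 
R [[0.0, 0.181, 0.984], [0.0, 0.984, -0.181], [-1.0, 0.0, 0.0]] q [0.1647 0.053  1.7814 0.0001 1.3071 0.3464]
```

View pics/s3.png

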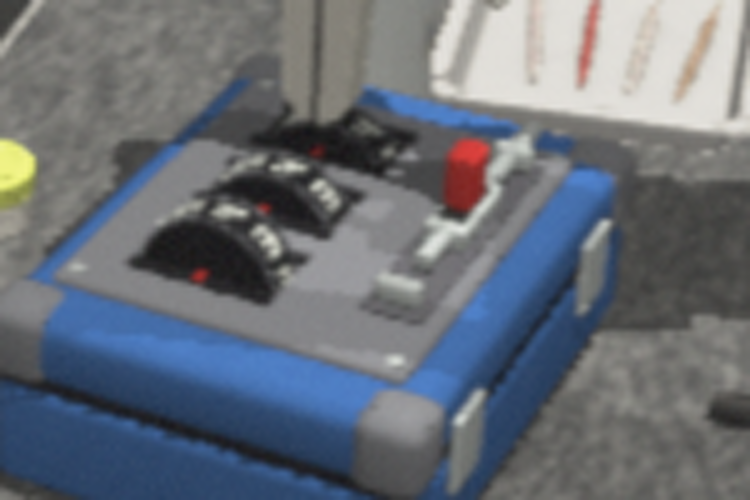

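The tip is on the right wheel, at about (315,120) in the zoom. I'll lift and go to the middle wheel.

Request:
{"fn": "jog_arm", "kwargs": {"targets": [[-1,0,0,0,0,0,1],[-2,2.5,-0.8,0,0,0,1],[-2,5.5,-1.7,0,0,0,1],[-1.5,5.5,-1.7,0,0,0,1],[-1.3,5.5,-1.7,0,0,0,1]]}}

```text
t: 7.32
tool_pos: [0.5149, 0.1954, 0.1179]
orientation: [0.142, 1.567, -0.143]
force: [0.6, -0.5, 1.1]
opening: 0.0007
```

```bash
python3 - <<'E'
from h import *
st()
print(delta(WH['M'],Rgoal(ex)))
E
```

```text
t 7.325 pos [0.5149 0.1954 0.1179] F [ 0.6052 -0.5148  1.1277] op 0.0007 
R [[-0.001, 0.18, 0.984], [-0.001, 0.984, -0.18], [-1.0, -0.001, -0.001]] q [ 0.2699  0.0696  1.7403 -0.0004  1.3325  0.4512]
(array([0.6921, 0.0198, 1.1466]), array([-0.0096, -0.0345,  0.0434]))
```

Request:
{"fn": "jog_arm", "kwargs": {"targets": [[0.1,0,0,0,0,0,1],[0.2,0,0,0,0,0,1],[0.2,0,0,0,0,0,1]]}}

```text
t: 7.7
tool_pos: [0.515, 0.195, 0.1159]
orientation: [0.142, 1.567, -0.143]
force: [-0.7, 0.6, -0.1]
opening: 0.0005
```

Request:
{"fn": "jog_arm", "kwargs": {"targets": [[0.1,0,0,0,0,0,1],[0.2,0,0,0,0,0,1]]}}

```text
t: 7.95
tool_pos: [0.5151, 0.1949, 0.1138]
orientation: [0.142, 1.567, -0.144]
force: [0.1, 0.2, 0.3]
opening: 0.0003
```

Request:
{"fn": "jog_arm", "kwargs": {"targets": [[0.1,0,0,0,0,0,1],[0.2,0,0,0,0,0,1]]}}

```text
t: 8.2
tool_pos: [0.515, 0.195, 0.1118]
orientation: [0.142, 1.567, -0.143]
force: [0.9, 0.5, 0.3]
opening: 0.0003
```

Request:
{"fn": "jog_arm", "kwargs": {"targets": [[0.1,0,0,0,0,0,1],[0.15,0,0,0,0,0,1]]}}

```text
t: 8.45
tool_pos: [0.515, 0.1949, 0.1102]
orientation: [0.142, 1.567, -0.143]
force: [0.1, 0.3, -1.5]
opening: 0.0006
```

Request:
{"fn": "jog_arm", "kwargs": {"targets": [[0.1,0,0,0,0,0,1],[0.15,0,0,0,0,0,1]]}}

```text
t: 8.7
tool_pos: [0.5149, 0.1949, 0.1086]
orientation: [0.142, 1.567, -0.143]
force: [0.7, 0.3, -0.2]
opening: 0.0006
```

Request:
{"fn": "jog_arm", "kwargs": {"targets": [[0.1,0,0,0,0,0,1],[0.15,0,0,0,0,0,1]]}}

```text
t: 8.95
tool_pos: [0.5151, 0.195, 0.1073]
orientation: [0.142, 1.567, -0.143]
force: [-0.4, -0.2, 2.4]
opening: 0.0009
```

Request:
{"fn": "jog_arm", "kwargs": {"targets": [[0.1,0,0,0,0,0,1],[0.17,0,0,0,0,0,1],[0.17,0,0,0,0,0,1]]}}

```text
t: 9.32
tool_pos: [0.5151, 0.1951, 0.1059]
orientation: [0.142, 1.567, -0.143]
force: [-2.7, 0.5, 5.5]
opening: 0.0008
```

Request:
{"fn": "jog_arm", "kwargs": {"targets": [[0.05,0,0.5,0,0,0,1],[0.05,0,1.0,0,0,0,1],[0.05,0,1.5,0,0,0,1],[0.05,0,2.0,0,0,0,1],[0.05,0,2.2,0,0,0,1]]}}

```text
t: 9.95
tool_pos: [0.5375, 0.191, 0.106]
orientation: [0.143, 1.565, -0.143]
force: [-0.9, -0.4, 5.8]
opening: 0.0004
```

```bash
python3 - <<'E'
from h import *
st()
print(delta(WH['M'],Rgoal(ex)))
c=cam('side'); cv2.imwrite('pics/s4.png',cv2.resize(c['frame'][160:260,270:420,::-1],None,fx=5,fy=5,interpolation=cv2.INTER_CUBIC))
E
```

```text
t 9.95 pos [0.5375 0.191  0.106 ] F [-0.8587 -0.373   5.838 ] op 0.0004 
R [[0.001, 0.181, 0.984], [-0.0, 0.984, -0.181], [-1.0, -0.0, 0.001]] q [ 0.252   0.1317  1.6966 -0.0006  1.3127  0.434 ]
(array([-0.4968,  0.0431, -1.1521]), array([-0.052 ,  0.0446,  0.0157]))
```

View pics/s4.png

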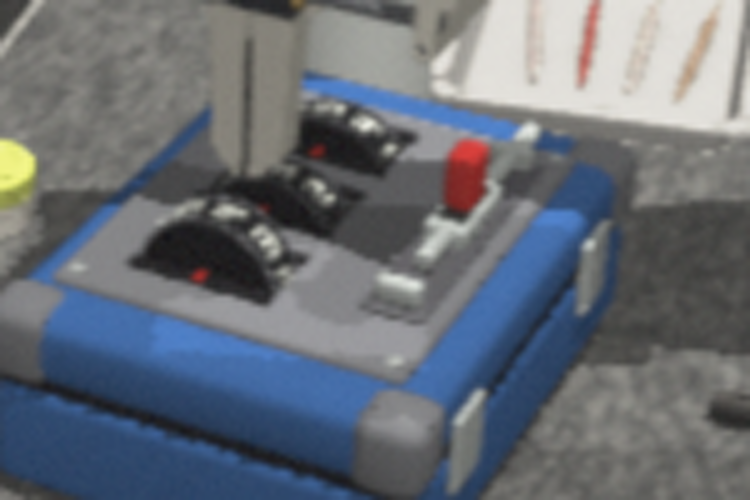

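The tip is on the middle wheel at about (245,175) and the digits have moved. Now the second stroke.

Request:
{"fn": "jog_arm", "kwargs": {"targets": [[-0.7,0,0,0,0,0,1],[-1.2,0,-1.1,0,0,0,1],[-0.8,0,-2.2,0,0,0,1],[-0.3,0,-2.2,0,0,0,1],[-0.25,0,-2.2,0,0,0,1]]}}

```text
t: 10.62
tool_pos: [0.5151, 0.195, 0.1076]
orientation: [0.142, 1.567, -0.143]
force: [-2.3, 0.6, 1.0]
opening: 0.0008
```

Request:
{"fn": "jog_arm", "kwargs": {"targets": [[0.1,0,0,0,0,0,1],[0.2,0,0,0,0,0,1],[0.2,0,0,0,0,0,1]]}}

```text
t: 11.0
tool_pos: [0.5153, 0.195, 0.106]
orientation: [0.142, 1.567, -0.143]
force: [-2.8, -0.6, 5.7]
opening: 0.0001
```

Request:
{"fn": "jog_arm", "kwargs": {"targets": [[0.05,0,0.5,0,0,0,1],[0.05,0,1.0,0,0,0,1],[0.05,0,1.5,0,0,0,1],[0.05,0,2.0,0,0,0,1],[0.05,0,2.0,0,0,0,1]]}}

```text
t: 11.62
tool_pos: [0.5363, 0.1913, 0.1063]
orientation: [0.143, 1.564, -0.143]
force: [0.8, -0.1, 5.1]
opening: 0.0007
```

Request:
{"fn": "jog_arm", "kwargs": {"targets": [[-1,0,0,0,0,0,1],[-3,3,-1,0,0,0,1],[-5,8,-5,0,0,0,1],[-5,12,-9,0,0,0,1],[-5,12,-13,0,0,0,1]]}}

```text
t: 12.25
tool_pos: [0.4291, 0.3356, 0.1571]
orientation: [0.142, 1.564, -0.14]
force: [-0.0, 0.0, 0.7]
opening: 0.0004
```

```bash
cat >> h.py <<'E'
def look(tag):
    T=cam('top');S=cam('side')
    cv2.imwrite(f'pics/{tag}t.png',cv2.resize(T['frame'][215:285,265:365,::-1],None,fx=7,fy=7,interpolation=cv2.INTER_CUBIC))
    cv2.imwrite(f'pics/{tag}s.png',cv2.resize(S['frame'][160:260,270:420,::-1],None,fx=5,fy=5,interpolation=cv2.INTER_CUBIC))
E
python3 - <<'E'
from h import *
st(); look('a')
E
```

```text
t 12.25 pos [0.4291 0.3356 0.1571] F [-0.0092  0.0272  0.734 ] op 0.0004 
R [[0.003, 0.179, 0.984], [0.001, 0.984, -0.179], [-1.0, 0.002, 0.002]] q [ 0.57    0.0157  1.722  -0.0005  1.4011  0.75  ]
```

View pics/at.png

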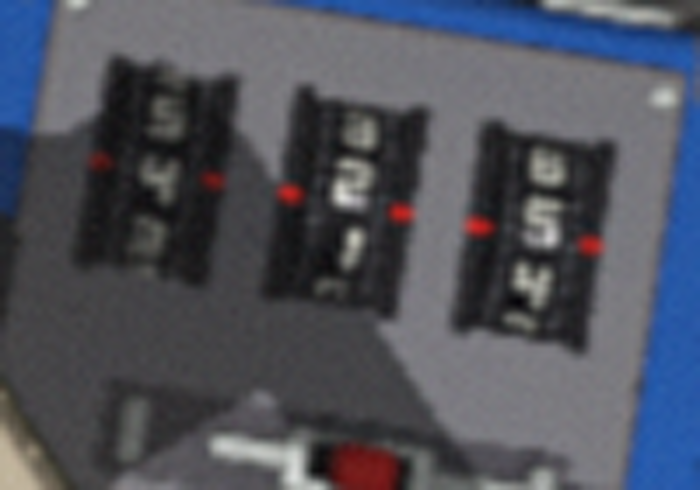

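View pics/as.png

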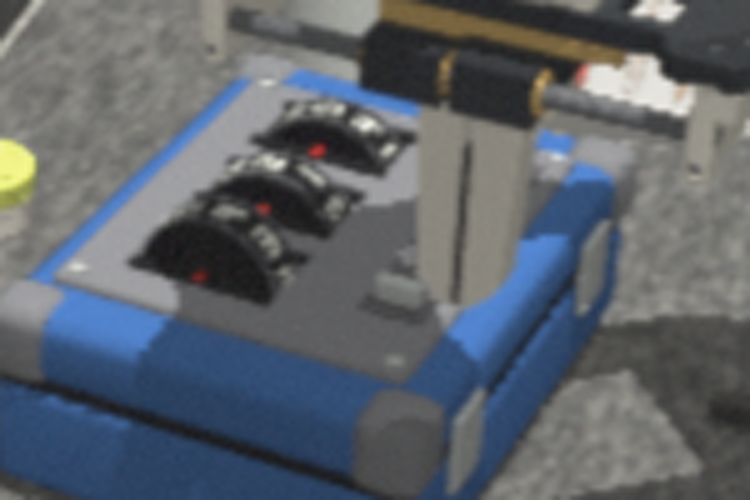

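The top zoom shows 4, 2 and 5, with the 2 and 5 slightly above their marks: 2 at (351,184) against marks at (345,203), and 5 at (541,222) against marks at (534,235). I'll quantify this by casting the digit pixels' rays onto the wheel cylinders.

```bash
cat >> h.py <<'E'
ZT={'L':.111,'M':.1085,'R':.108}
def digits(c,k):
    im=cv2.cvtColor(c['frame'],cv2.COLOR_RGB2GRAY).astype(float)
    A=WH[k].copy(); A[2]=ZT[k]-.03
    o=-c['R'].T@np.array(c['t']); u0,v0=proj(c,WH[k]).astype(int); rows=[]
    for v in range(v0-20,v0+21):
        for u in range(u0-14,u0+15):
            d=c['R'].T@np.linalg.solve(c['K'],[u,v,1.])
            ox,oz=(o-A)@ex,(o-A)[2]; dx,dz=d@ex,d[2]
            a,b,q=dx*dx+dz*dz,ox*dx+oz*dz,ox*ox+oz*oz-.0009
            if b*b<a*q: continue
            s=(-b-np.sqrt(b*b-a*q))/a; P=o+s*d-A
            if abs(P@ey)<.0065: rows.append((np.arctan2(P@ex,P[2]),im[v,u]))
    r=np.array(rows); bins=np.arange(-1.0,1.0,.05)
    return r,bins
def prof(c,k):
    r,b=digits(c,k); out=[]
    for a in b:
        m=(abs(r[:,0]-a)<.04); out.append(r[m,1].mean() if m.any() else np.nan)
    return b,np.array(out)
E
python3 - <<'E'
from h import *
T=cam('top')
for k in 'LMR':
    b,p=prof(T,k); print(k); print(' '.join(f'{x:.2f}:{y:.0f}' for x,y in zip(b,p)))
    m=proj(T,WH[k]*[1,1,0]+[0,0,.095]); print('predicted mark mid',m)
E
```

```text
L
-1.00:42 -0.95:47 -0.90:53 -0.85:62 -0.80:58 -0.75:66 -0.70:60 -0.65:60 -0.60:62 -0.55:61 -0.50:43 -0.45:27 -0.40:22 -0.35:27 -0.30:38 -0.25:51 -0.20:68 -0.15:75 -0.10:84 -0.05:75 0.00:68 0.05:60 0.10:39 0.15:25 0.20:22 0.25:30 0.30:46 0.35:66 0.40:66 0.45:59 0.50:70 0.55:69 0.60:63 0.65:54 0.70:66 0.75:42 0.80:38 0.85:30 0.90:32 0.95:46
predicted mark mid [286.9721 238.8708]
M
-1.00:65 -0.95:52 -0.90:64 -0.85:51 -0.80:37 -0.75:28 -0.70:38 -0.65:42 -0.60:59 -0.55:68 -0.50:64 -0.45:72 -0.40:86 -0.35:85 -0.30:72 -0.25:48 -0.20:45 -0.15:39 -0.10:61 -0.05:98 0.00:148 0.05:154 0.10:127 0.15:118 0.20:114 0.25:101 0.30:106 0.35:124 0.40:93 0.45:52 0.50:45 0.55:58 0.60:99 0.65:101 0.70:114 0.75:86 0.80:114 0.85:76 0.90:88 0.95:69
predicted mark mid [313.9534 243.6091]
R
-1.00:77 -0.95:86 -0.90:89 -0.85:55 -0.80:49 -0.75:30 -0.70:46 -0.65:58 -0.60:82 -0.55:113 -0.50:139 -0.45:134 -0.40:111 -0.35:105 -0.30:67 -0.25:45 -0.20:36 -0.15:60 -0.10:94 -0.05:133 0.00:121 0.05:118 0.10:122 0.15:121 0.20:104 0.25:122 0.30:128 0.35:89 0.40:47 0.45:36 0.50:68 0.55:104 0.60:114 0.65:104 0.70:105 0.75:109 0.80:94 0.85:89 0.90:73 0.95:66
predicted mark mid [340.9358 248.3476]
```

Spacing checks out (gaps about 0.63 rad apart). The readings are left ≈2.62, middle ≈1.11 and right ≈3.03. So left needs +1.15 rad (pull 34 mm), middle about 4.5 mm of pull and right about 3.3 mm. Left goes first.

```bash
python3 - <<'E'
from h import *
st(); print(delta(WH['L']+.009*ex+[0,0,.008],Rgoal(ex)))
E
```

```text
t 12.4 pos [0.4286 0.3336 0.1563] F [-0.1314  0.669   0.0758] op 0.0005 
R [[0.002, 0.178, 0.984], [-0.0, 0.984, -0.178], [-1.0, -0.0, 0.002]] q [ 0.5678  0.0138  1.7252 -0.0012  1.4015  0.7474]
(array([ 3.7551, -6.5412, 13.0066]), array([0.0911, 0.0917, 0.0067]))
```

Request:
{"fn": "jog_arm", "kwargs": {"targets": [[0,-2,4,0,0,0,1],[0,-4.5,9,0,0,0,1],[1,-6.5,13,0.1,0.1,0,1],[3,-6.5,13,0.1,0.1,0,1],[3.5,-6.5,13,0.1,0.1,0,1]]}}

```text
t: 13.02
tool_pos: [0.544, 0.2455, 0.1192]
orientation: [0.142, 1.57, -0.145]
force: [-0.2, -0.5, -0.1]
opening: 0.0003
```

```bash
python3 - <<'E'
from h import *
st(); print(delta(WH['L']+.009*ex,Rgoal(ex)))
E
```

```text
t 13.025 pos [0.544  0.2455 0.1192] F [-0.2315 -0.4571 -0.0926] op 0.0003 
R [[-0.004, 0.182, 0.983], [-0.001, 0.983, -0.182], [-1.0, -0.002, -0.003]] q [0.3379 0.192  1.6042 0.0002 1.3493 0.5205]
(array([0.8231, 0.0749, 0.093 ]), array([-0.0929, -0.199 ,  0.1035]))
```

Request:
{"fn": "jog_arm", "kwargs": {"targets": [[0.1,0.07,0.09,0,-0.2,0,1],[0.2,0.07,0.09,0,-0.2,0,1],[0.3,0.07,0.09,0,-0.2,0,1]]}}

```text
t: 13.4
tool_pos: [0.545, 0.2467, 0.117]
orientation: [0.142, 1.565, -0.144]
force: [1.2, 0.1, -0.1]
opening: 0.0004
```

Request:
{"fn": "jog_arm", "kwargs": {"targets": [[0.1,0,0,0,0,0,1],[0.2,0,0,0,0,0,1]]}}

```text
t: 13.65
tool_pos: [0.5453, 0.247, 0.1155]
orientation: [0.142, 1.564, -0.143]
force: [-1.1, 0.1, 1.7]
opening: 0.0004
```

Request:
{"fn": "jog_arm", "kwargs": {"targets": [[0.1,0,0,0,0,0,1],[0.15,0,0,0,0,0,1]]}}

```text
t: 13.9
tool_pos: [0.5454, 0.2471, 0.1144]
orientation: [0.142, 1.564, -0.143]
force: [-1.7, -0.2, 4.2]
opening: 0.0006
```

Request:
{"fn": "jog_arm", "kwargs": {"targets": [[0.07,0,0,0,0,0,1],[0.12,0,-0.3,0,0,0,1],[0.12,0,-0.7,0,0,0,1],[0.12,0,-1.1,0,0,0,1],[0.12,0,-1.5,0,0,0,1]]}}

```text
t: 14.52
tool_pos: [0.5319, 0.2496, 0.1142]
orientation: [0.142, 1.561, -0.143]
force: [1.4, -1.9, 4.7]
opening: 0.0007
```

Request:
{"fn": "jog_arm", "kwargs": {"targets": [[0.07,0,-0.2,0,0,0,1],[0.07,0,-0.4,0,0,0,1],[0.07,0,-0.4,0,0,0,1]]}}

```text
t: 14.9
tool_pos: [0.5286, 0.2503, 0.114]
orientation: [0.143, 1.559, -0.143]
force: [1.3, -2.1, 5.5]
opening: 0.0007
```

Request:
{"fn": "jog_arm", "kwargs": {"targets": [[-0.7,0,0,0,0,0,1],[-1.2,0,0.9,0,0,0,1],[-0.8,0,1.8,0,0,0,1],[-0.3,0,1.8,0,0,0,1],[-0.3,0,1.8,0,0,0,1]]}}

```text
t: 15.52
tool_pos: [0.5459, 0.2467, 0.116]
orientation: [0.142, 1.561, -0.143]
force: [0.2, -1.0, -0.3]
opening: 0.0004
```

Request:
{"fn": "jog_arm", "kwargs": {"targets": [[0.1,0,0,0,0,0,1],[0.2,0,0,0,0,0,1],[0.2,0,0,0,0,0,1]]}}

```text
t: 15.9
tool_pos: [0.546, 0.2468, 0.1144]
orientation: [0.142, 1.56, -0.143]
force: [-1.0, -0.3, 3.5]
opening: 0.0008
```

Request:
{"fn": "jog_arm", "kwargs": {"targets": [[0.07,0,-0.3,0,0,0,1],[0.07,0,-0.7,0,0,0,1],[0.07,0,-1.1,0,0,0,1],[0.07,0,-1.4,0,0,0,1],[0.07,0,-1.4,0,0,0,1]]}}

```text
t: 16.52
tool_pos: [0.5322, 0.2493, 0.1142]
orientation: [0.142, 1.56, -0.143]
force: [0.8, -2.1, 5.3]
opening: 0.0005
```

Request:
{"fn": "jog_arm", "kwargs": {"targets": [[-1,0,0,0,0,0,1],[-3,3,-1,0,0,0,1],[-5,6,-5,0,0,0,1],[-5,7,-9,0,0,0,1],[-5,7,-13,0,0,0,1]]}}

```text
t: 17.15
tool_pos: [0.415, 0.3428, 0.1636]
orientation: [0.142, 1.56, -0.142]
force: [-0.5, 0.5, 0.5]
opening: 0.0004
```

```bash
cat >> h.py <<'E'
def gaps(T):
    for k in 'LMR':
        b,p=prof(T,k); print(k,' '.join(f'{x:.2f}:{y:.0f}' for x,y in zip(b,p) if abs(x)<.8))
E
sed -i "s/'L':.111,/'L':.116,/" h.py
python3 - <<'E'
from h import *
st(); T=cam('top'); gaps(T); look('b')
print(delta(WH['M']-.0+[0,0,.008],Rgoal(ex)))
E
```

```text
t 17.15 pos [0.415  0.3428 0.1636] F [-0.4923  0.4947  0.5333] op 0.0004 
R [[0.006, 0.18, 0.984], [-0.001, 0.984, -0.18], [-1.0, 0.0, 0.006]] q [ 0.5978 -0.0084  1.7338 -0.0039  1.4116  0.7793]
L -0.80:48 -0.75:62 -0.70:68 -0.65:68 -0.60:58 -0.55:65 -0.50:56 -0.45:39 -0.40:25 -0.35:30 -0.30:50 -0.25:77 -0.20:89 -0.15:77 -0.10:84 -0.05:76 0.00:67 0.05:69 0.10:72 0.15:56 0.20:40 0.25:28 0.30:28 0.35:41 0.40:46 0.45:60 0.50:65 0.55:71 0.60:71 0.65:90 0.70:94 0.75:86
M -0.80:53 -0.75:34 -0.70:37 -0.65:44 -0.60:61 -0.55:70 -0.50:64 -0.45:75 -0.40:88 -0.35:85 -0.30:74 -0.25:48 -0.20:47 -0.15:40 -0.10:61 -0.05:92 0.00:136 0.05:143 0.10:125 0.15:121 0.20:117 0.25:102 0.30:107 0.35:125 0.40:94 0.45:50 0.50:44 0.55:59 0.60:100 0.65:101 0.70:116 0.75:86
R -0.80:50 -0.75:31 -0.70:45 -0.65:55 -0.60:79 -0.55:107 -0.50:140 -0.45:140 -0.40:114 -0.35:107 -0.30:68 -0.25:47 -0.20:38 -0.15:61 -0.10:96 -0.05:137 0.00:126 0.05:121 0.10:128 0.15:131 0.20:112 0.25:119 0.30:123 0.35:93 0.40:51 0.45:36 0.50:61 0.55:97 0.60:110 0.65:101 0.70:106 0.75:111
(array([  4.5121, -12.6457,  13.5919]), array([0.1015, 0.3266, 0.0132]))
```

View pics/bt.png

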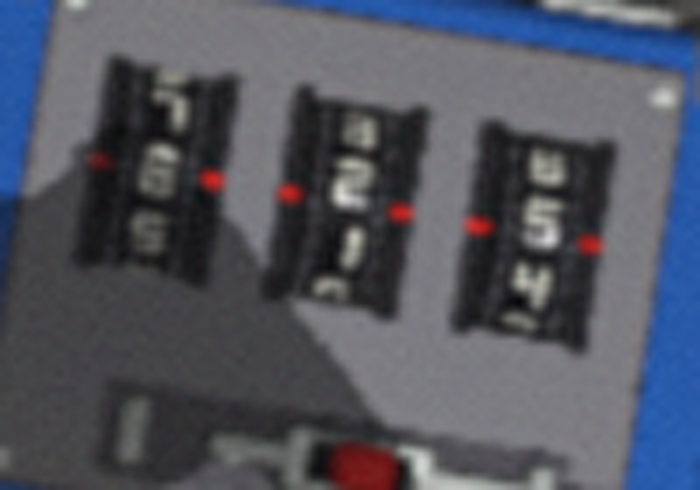

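The top zoom shows 6, 2 and 5. Left is about 0.055 rad past 6, which is acceptable. Now I'll pull the middle about 4 mm and the right about 3 mm.

Request:
{"fn": "jog_arm", "kwargs": {"targets": [[0,-4,4,0,0,0,1],[0,-8,9,0,0.3,0,1],[1,-12.6,13.8,0.1,0.3,0,1],[3.5,-12.6,13.8,0.1,0.3,0,1],[4.4,-12.6,13.8,0.1,0.3,0,1]]}}

```text
t: 17.92
tool_pos: [0.5283, 0.1918, 0.1182]
orientation: [0.143, 1.568, -0.145]
force: [-0.1, -0.1, -0.6]
opening: 0.0004
```

```bash
python3 - <<'E'
from h import *
st(); print(delta(WH['M']+.002*ex,Rgoal(ex)))
E
```

```text
t 17.925 pos [0.5283 0.1918 0.1182] F [-0.1038 -0.1287 -0.643 ] op 0.0004 
R [[-0.003, 0.183, 0.983], [-0.001, 0.983, -0.183], [-1.0, -0.002, -0.002]] q [ 0.2573  0.1009  1.7065 -0.0004  1.3369  0.4411]
(array([ 0.7229,  0.137 , -0.0265]), array([-0.1589, -0.136 ,  0.087 ]))
```

Request:
{"fn": "jog_arm", "kwargs": {"targets": [[0.3,0.14,0,-0.1,-0.1,0,1],[0.6,0.14,0,-0.1,-0.1,0,1],[0.8,0.14,0,-0.1,-0.1,0,1],[0.9,0.14,0,-0.1,-0.1,0,1]]}}

```text
t: 18.42
tool_pos: [0.5286, 0.1937, 0.1097]
orientation: [0.141, 1.566, -0.143]
force: [-0.7, -0.2, 0.3]
opening: 0.0004
```

Request:
{"fn": "jog_arm", "kwargs": {"targets": [[0.1,0,0,0,0,0,1],[0.2,0,0,0,0,0,1],[0.2,0,0,0,0,0,1]]}}

```text
t: 18.8
tool_pos: [0.5288, 0.1939, 0.108]
orientation: [0.142, 1.566, -0.143]
force: [-1.8, 0.8, 2.7]
opening: 0.0002
```

Request:
{"fn": "jog_arm", "kwargs": {"targets": [[0.08,0,0,0,0,0,1],[0.13,0,0,0,0,0,1],[0.13,0,0,0,0,0,1]]}}

```text
t: 19.18
tool_pos: [0.5288, 0.1939, 0.107]
orientation: [0.142, 1.566, -0.143]
force: [-1.7, -0.5, 4.6]
opening: 0.0001
```

Request:
{"fn": "jog_arm", "kwargs": {"targets": [[0.05,0,-0.1,0,0,0,1],[0.05,0,-0.25,0,0,0,1],[0.05,0,-0.4,0,0,0,1],[0.05,0,-0.4,0,0,0,1]]}}

```text
t: 19.68
tool_pos: [0.5252, 0.1946, 0.1068]
orientation: [0.142, 1.565, -0.143]
force: [1.8, -0.5, 5.6]
opening: 0.001
```

Moved −3.7 mm. Next, the right wheel.

Request:
{"fn": "jog_arm", "kwargs": {"targets": [[-1,0,0,0,0,0,1],[-1.5,-2.5,0.2,0,0,0,1],[-1.5,-5.5,0.2,0,0,0,1],[-0.8,-5.5,0.2,0,0,0,1],[-0.3,-5.5,0.2,0,0,0,1]]}}

```text
t: 20.3
tool_pos: [0.5166, 0.1405, 0.1091]
orientation: [0.142, 1.566, -0.143]
force: [1.1, -0.3, -0.1]
opening: 0.0005
```

```bash
python3 - <<'E'
from h import *
st(); print(delta(WH['R']+.002*ex,Rgoal(ex)))
E
```

```text
t 20.3 pos [0.5166 0.1405 0.1091] F [ 1.069  -0.2561 -0.0657] op 0.0005 
R [[0.0, 0.181, 0.984], [-0.0, 0.984, -0.181], [-1.0, -0.0, 0.0]] q [ 0.17    0.0364  1.7918 -0.0004  1.3133  0.3518]
(array([-0.193 , -0.1111,  0.1908]), array([-0.0369,  0.0144,  0.0163]))
```

Request:
{"fn": "jog_arm", "kwargs": {"targets": [[0.05,-0.1,0.15,0,0,0,1],[0.2,-0.1,0.15,0,0,0,1],[0.3,-0.1,0.15,0,0,0,1],[0.3,-0.1,0.15,0,0,0,1]]}}

```text
t: 20.8
tool_pos: [0.518, 0.1397, 0.1064]
orientation: [0.142, 1.566, -0.142]
force: [-1.3, 1.5, 3.2]
opening: 0.0005
```

Request:
{"fn": "jog_arm", "kwargs": {"targets": [[0.1,0,0,0,0,0,1],[0.1,0,-0.15,0,0,0,1],[0.1,0,-0.3,0,0,0,1],[0.1,0,-0.3,0,0,0,1]]}}

```text
t: 21.3
tool_pos: [0.5155, 0.1402, 0.1058]
orientation: [0.143, 1.565, -0.142]
force: [2.5, -0.9, 4.2]
opening: 0.0005
```

Request:
{"fn": "jog_arm", "kwargs": {"targets": [[-1,0,0,0,0,0,1],[-4,0,-2,0,0,0,1],[-6,-4,-6,0,0,0,1],[-6,-6,-9,0,0,0,1],[-6,-6,-10,0,0,0,1]]}}

```text
t: 21.92
tool_pos: [0.4047, 0.0986, 0.1656]
orientation: [0.144, 1.565, -0.143]
force: [0.5, -0.5, -0.1]
opening: 0.0003
```

```bash
python3 - <<'E'
from h import *
st(); T=cam('top'); gaps(T); look('c')
for k,c in (('top',T),): print(red(c['frame'])[:12])
k=case(-.052,-.0163,.130); print('knob',k)
print(delta(case(-.052,-.0163-.040,.160),Rgoal(ex)))
E
```

```text
t 21.925 pos [0.4047 0.0986 0.1656] F [ 0.5454 -0.4677 -0.1147] op 0.0003 
R [[0.001, 0.182, 0.983], [0.0, 0.983, -0.182], [-1.0, 0.0, 0.001]] q [ 0.1159 -0.3621  2.0396 -0.      1.463   0.2984]
L -0.80:84 -0.75:118 -0.70:137 -0.65:142 -0.60:113 -0.55:124 -0.50:109 -0.45:75 -0.40:39 -0.35:46 -0.30:82 -0.25:133 -0.20:156 -0.15:137 -0.10:147 -0.05:135 0.00:123 0.05:122 0.10:129 0.15:97 0.20:64 0.25:33 0.30:29 0.35:41 0.40:48 0.45:63 0.50:66 0.55:73 0.60:73 0.65:90 0.70:98 0.75:88
M -0.80:37 -0.75:50 -0.70:62 -0.65:61 -0.60:59 -0.55:64 -0.50:58 -0.45:60 -0.40:49 -0.35:42 -0.30:30 -0.25:36 -0.20:75 -0.15:119 -0.10:155 -0.05:117 0.00:130 0.05:150 0.10:136 0.15:108 0.20:124 0.25:115 0.30:74 0.35:39 0.40:43 0.45:78 0.50:118 0.55:123 0.60:110 0.65:107 0.70:130 0.75:94
R -0.80:47 -0.75:52 -0.70:72 -0.65:84 -0.60:106 -0.55:117 -0.50:103 -0.45:85 -0.40:56 -0.35:38 -0.30:29 -0.25:46 -0.20:81 -0.15:134 -0.10:126 -0.05:115 0.00:114 0.05:121 0.10:105 0.15:98 0.20:110 0.25:90 0.30:54 0.35:28 0.40:62 0.45:99 0.50:139 0.55:135 0.60:113 0.65:118 0.70:107 0.75:100
[(array([279. , 237.5]), np.int32(6)), (array([294.88, 240.12]), np.int32(8)), (array([306.  , 242.29]), np.int32(7)), (array([321.83, 244.83]), np.int32(6)), (array([332.71, 247.  ]), np.int32(7)), (array([349. , 249.5]), np.int32(6)), (array([ 99.54, 311.63]), np.int32(2555)), (array([126., 273.]), np.int32(1)), (array([316.69, 281.83]), np.int32(59)), (array([472.55, 279.45]), np.int32(55)), (array([129.67, 295.33]), np.int32(3)), (array([130.67, 300.33]), np.int32(3))]
knob [0.4503 0.1909 0.13  ]
(array([0.5856, 5.7676, 2.6763]), array([-0.0098,  0.1099, -0.0471]))
```

View pics/ct.png

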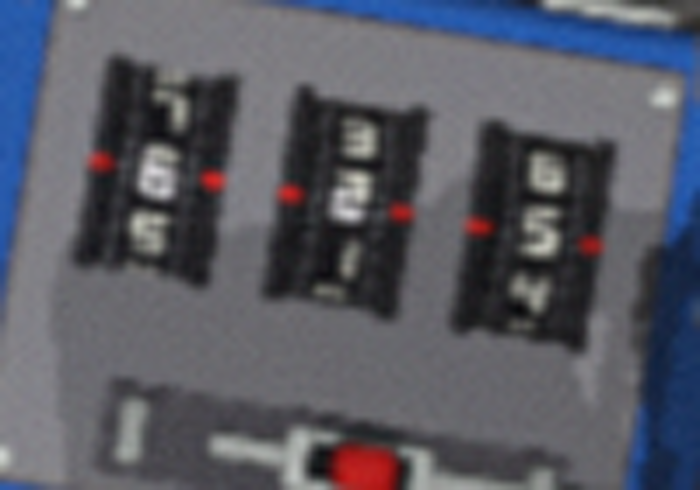

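View pics/cs.png

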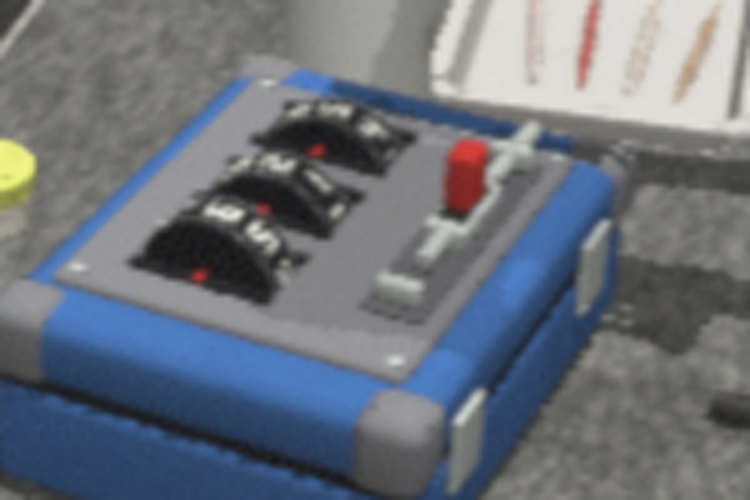

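All three look centred: left is −0.05, middle +0.04 and right +0.03 off. As an independent check I'll run the same measure from the side camera.

```bash
python3 - <<'E'
from h import *
S=cam('side')
gaps(S)
for k in 'LMR': print(proj(S,WH[k]*[1,1,0]+[0,0,.0955]+.0162*ey))
E
```

```text
L -0.80:119 -0.75:121 -0.70:145 -0.65:136 -0.60:151 -0.55:165 -0.50:140 -0.45:89 -0.40:63 -0.35:78 -0.30:128 -0.25:172 -0.20:177 -0.15:174 -0.10:178 -0.05:172 0.00:152 0.05:151 0.10:164 0.15:126 0.20:72 0.25:72 0.30:71 0.35:94 0.40:94 0.45:115 0.50:nan 0.55:125 0.60:125 0.65:nan 0.70:144 0.75:144
M -0.80:57 -0.75:77 -0.70:87 -0.65:85 -0.60:68 -0.55:88 -0.50:88 -0.45:87 -0.40:70 -0.35:50 -0.30:50 -0.25:74 -0.20:109 -0.15:142 -0.10:145 -0.05:166 0.00:160 0.05:158 0.10:160 0.15:160 0.20:144 0.25:136 0.30:108 0.35:114 0.40:114 0.45:152 0.50:152 0.55:167 0.60:167 0.65:nan 0.70:nan 0.75:136
R -0.80:81 -0.75:103 -0.70:135 -0.65:157 -0.60:155 -0.55:142 -0.50:116 -0.45:91 -0.40:62 -0.35:53 -0.30:68 -0.25:109 -0.20:123 -0.15:136 -0.10:148 -0.05:135 0.00:136 0.05:131 0.10:126 0.15:134 0.20:118 0.25:118 0.30:90 0.35:126 0.40:126 0.45:141 0.50:141 0.55:nan 0.60:134 0.65:134 0.70:nan 0.75:nan
[308.8432 214.4334]
[321.2257 201.5387]
[332.7141 189.5751]
```

Both cameras agree that all three are inside tolerance. The left wheel is nearest its limit, at about −0.065. There is plenty of time, so I'll nudge it back about 2 mm first.

```bash
python3 - <<'E'
from h import *
st(); print(delta(WH['L']-.001*ex+[0,0,.012],Rgoal(ex)))
E
```

```text
t 22.125 pos [0.4067 0.0996 0.1657] F [-0.1306  0.5053 -0.4809] op 0.0005 
R [[0.002, 0.18, 0.984], [0.0, 0.984, -0.18], [-1.0, 0.001, 0.002]] q [ 0.1175 -0.3561  2.0349  0.0002  1.4609  0.2985]
(array([ 4.2966, 16.8887,  9.9623]), array([-0.0012,  0.0987, -0.0397]))
```

Request:
{"fn": "jog_arm", "kwargs": {"targets": [[0,5,3,0,0,0,1],[0,11,6,0,0.1,0,1],[0,16.9,10,0,0.1,0,1],[3,16.9,10,0,0.1,0,1],[4.2,16.9,10,0,0.1,0,1]]}}

```text
t: 22.75
tool_pos: [0.5349, 0.2486, 0.1205]
orientation: [0.14, 1.57, -0.142]
force: [0.0, 0.6, -0.6]
opening: 0.0004
```

```bash
python3 - <<'E'
from h import *
st(); print(delta(WH['L']-.001*ex+[0,0,.005],Rgoal(ex)))
E
```

```text
t 22.75 pos [0.5349 0.2486 0.1205] F [ 0.0397  0.6151 -0.5923] op 0.0004 
R [[-0.004, 0.179, 0.984], [-0.001, 0.984, -0.179], [-1.0, -0.002, -0.004]] q [0.3477 0.1732 1.623  0.0006 1.3499 0.5271]
(array([ 0.4529, -0.0662,  0.0439]), array([ 0.0851, -0.2374,  0.0991]))
```

Request:
{"fn": "jog_arm", "kwargs": {"targets": [[0.2,-0.05,0,0,-0.2,0,1],[0.35,-0.05,0,0,-0.2,0,1],[0.5,-0.05,0,0,-0.2,0,1],[0.5,-0.05,0,0,-0.2,0,1]]}}

```text
t: 23.25
tool_pos: [0.5352, 0.2479, 0.1165]
orientation: [0.141, 1.566, -0.142]
force: [-0.1, -0.2, 0.5]
opening: 0.0007
```

Request:
{"fn": "jog_arm", "kwargs": {"targets": [[0.1,0,0,0,0,0,1],[0.15,0,0,0,0,0,1],[0.15,0,0,0,0,0,1]]}}

```text
t: 23.62
tool_pos: [0.5355, 0.248, 0.1155]
orientation: [0.141, 1.565, -0.142]
force: [0.1, -0.5, 2.9]
opening: 0.0003
```

Request:
{"fn": "jog_arm", "kwargs": {"targets": [[0.15,0,0,0,0,0,1],[0.15,0,0.1,0,0,0,1],[0.15,0,0.2,0,0,0,1],[0.15,0,0.2,0,0,0,1]]}}

```text
t: 24.12
tool_pos: [0.5375, 0.2477, 0.1143]
orientation: [0.141, 1.565, -0.142]
force: [-1.6, -1.3, 5.7]
opening: 0.0004
```

Request:
{"fn": "jog_arm", "kwargs": {"targets": [[-1,0,0,0,0,0,1],[-4,-1,-2,0,0,0,1],[-5,-6,-7,0,0,0,1],[-5,-12,-12,0,0,0,1],[-5,-17,-13,0,0,0,1]]}}

```text
t: 24.75
tool_pos: [0.383, 0.1126, 0.1643]
orientation: [0.139, 1.565, -0.14]
force: [-0.1, -0.7, 1.1]
opening: 0.0008
```

```bash
python3 - <<'E'
from h import *
st(); T=cam('top');S=cam('side'); gaps(T);gaps(S); look('d')
print(delta(case(-.052,-.0163-.035,.160),Rgoal(ex)))
E
```

```text
t 24.75 pos [0.383  0.1126 0.1643] F [-0.0989 -0.7308  1.0841] op 0.0008 
R [[0.002, 0.177, 0.984], [-0.001, 0.984, -0.177], [-1.0, -0.0, 0.002]] q [ 0.1582 -0.4178  2.0833 -0.0009  1.4745  0.3358]
L -0.80:101 -0.75:122 -0.70:118 -0.65:133 -0.60:122 -0.55:112 -0.50:110 -0.45:118 -0.40:98 -0.35:62 -0.30:41 -0.25:59 -0.20:106 -0.15:134 -0.10:142 -0.05:128 0.00:155 0.05:155 0.10:134 0.15:114 0.20:127 0.25:87 0.30:53 0.35:26 0.40:28 0.45:48 0.50:63 0.55:69 0.60:67 0.65:73 0.70:77 0.75:72
M -0.80:42 -0.75:59 -0.70:72 -0.65:72 -0.60:70 -0.55:75 -0.50:67 -0.45:69 -0.40:58 -0.35:49 -0.30:34 -0.25:40 -0.20:76 -0.15:121 -0.10:157 -0.05:115 0.00:126 0.05:148 0.10:137 0.15:109 0.20:125 0.25:117 0.30:75 0.35:39 0.40:42 0.45:79 0.50:119 0.55:124 0.60:112 0.65:113 0.70:138 0.75:96
R -0.80:46 -0.75:53 -0.70:74 -0.65:89 -0.60:109 -0.55:121 -0.50:105 -0.45:87 -0.40:61 -0.35:45 -0.30:33 -0.25:48 -0.20:86 -0.15:148 -0.10:143 -0.05:130 0.00:130 0.05:145 0.10:127 0.15:115 0.20:128 0.25:112 0.30:68 0.35:30 0.40:56 0.45:93 0.50:136 0.55:134 0.60:114 0.65:114 0.70:108 0.75:102
L -0.80:154 -0.75:133 -0.70:148
[... 234 characters left out ...]
60:116 0.65:nan 0.70:139 0.75:139
M -0.80:63 -0.75:86 -0.70:96 -0.65:95 -0.60:81 -0.55:102 -0.50:102 -0.45:97 -0.40:81 -0.35:58 -0.30:58 -0.25:73 -0.20:112 -0.15:143 -0.10:145 -0.05:167 0.00:158 0.05:154 0.10:154 0.15:151 0.20:138 0.25:130 0.30:106 0.35:114 0.40:114 0.45:154 0.50:154 0.55:171 0.60:171 0.65:nan 0.70:nan 0.75:138
R -0.80:86 -0.75:104 -0.70:136 -0.65:159 -0.60:161 -0.55:149 -0.50:123 -0.45:97 -0.40:70 -0.35:63 -0.30:85 -0.25:139 -0.20:155 -0.15:168 -0.10:173 -0.05:153 0.00:148 0.05:141 0.10:134 0.15:148 0.20:121 0.25:121 0.30:101 0.35:134 0.40:134 0.45:148 0.50:148 0.55:nan 0.60:136 0.65:136 0.70:nan 0.75:nan
(array([0.5003, 5.3899, 5.0319]), array([-0.0555,  0.1886, -0.0262]))
```

View pics/dt.png

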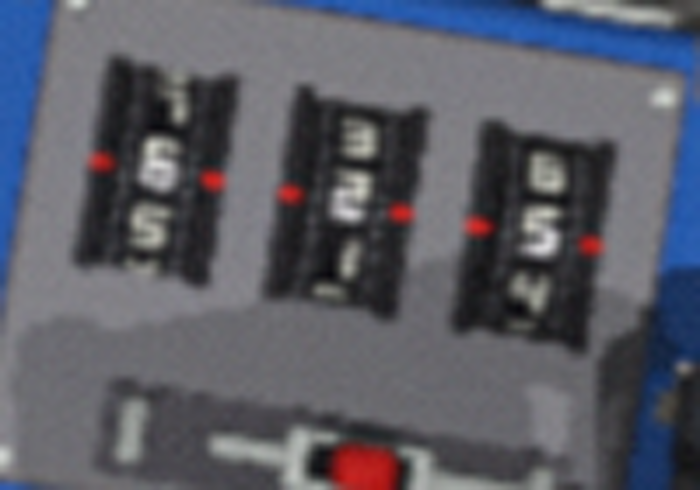

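All three are centred within about 0.04 rad. Now the knob: approach on its right side, with the tip above the carriage (z≈0.116).

Request:
{"fn": "jog_arm", "kwargs": {"targets": [[0,3,3,0,0.1,0,1],[0.5,5.4,5,0,0.2,0,1],[2.5,5.4,5,0,0.2,0,1],[3.5,5.4,5,0,0.2,0,1],[3.5,5.4,5,0,0.2,0,1]]}}

```text
t: 25.58
tool_pos: [0.4433, 0.1569, 0.129]
orientation: [0.142, 1.568, -0.143]
force: [-0.3, -0.5, 0.4]
opening: 0.0004
```

```bash
python3 - <<'E'
from h import *
st(); look('e')
print(delta(case(-.052,-.0388,.116),Rgoal(ex)))
E
```

```text
t 25.575 pos [0.4433 0.1569 0.129 ] F [-0.319  -0.4783  0.3956] op 0.0004 
R [[-0.002, 0.18, 0.984], [0.0, 0.984, -0.18], [-1.0, -0.0, -0.002]] q [ 0.2306 -0.1635  1.9446  0.0007  1.3627  0.4119]
(array([1.4454, 1.2119, 0.0011]), array([-0.0468,  0.0058, -0.0383]))
```

View pics/es.png

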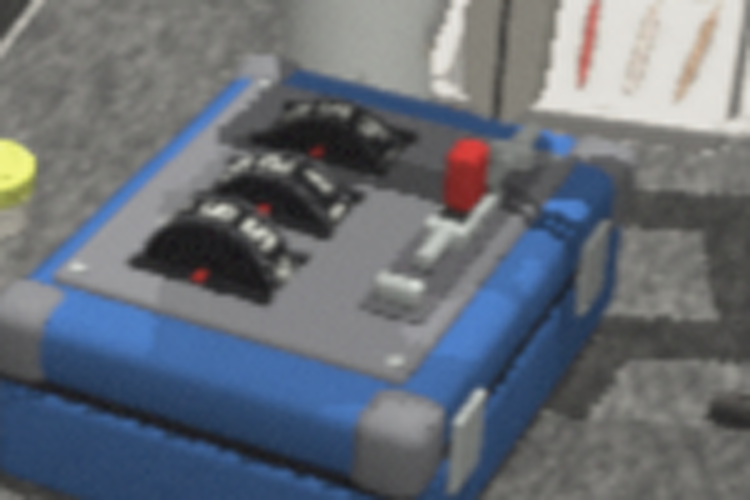

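The tip is behind and to the right of the knob, at about (500,115), with clear space. I'll descend and approach.

Request:
{"fn": "jog_arm", "kwargs": {"targets": [[0.5,0.2,0,0,0,0,1],[1.0,0.3,0,0,0,0,1],[1.2,0.4,0,0,0,0,1],[1.2,0.8,0,0,0,0,1],[1.2,0.9,0,0,0,0,1]]}}

```text
t: 26.3
tool_pos: [0.4458, 0.166, 0.1186]
orientation: [0.143, 1.566, -0.142]
force: [-0.5, 1.1, -0.4]
opening: 0.0006
```

Request:
{"fn": "jog_arm", "kwargs": {"targets": [[0,0.2,0,0,0,0,1],[0,0.4,0,0,0,0,1],[0,0.6,0,0,0,0,1],[0,0.8,0,0,0,0,1]]}}

```text
t: 26.8
tool_pos: [0.4473, 0.1739, 0.1186]
orientation: [0.143, 1.566, -0.142]
force: [-0.8, -0.6, 0.7]
opening: 0.0005
```

Request:
{"fn": "jog_arm", "kwargs": {"targets": [[0,0.2,0,0,0,0,1],[0,0.4,0,0,0,0,1],[0,0.6,0,0,0,0,1],[0,0.6,0,0,0,0,1]]}}

```text
t: 27.3
tool_pos: [0.4484, 0.1798, 0.1186]
orientation: [0.143, 1.566, -0.142]
force: [-0.0, -2.8, 2.4]
opening: 0.0004
```

Request:
{"fn": "jog_arm", "kwargs": {"targets": [[0,0.2,0,0,0,0,1],[0,0.4,0,0,0,0,1],[0,0.6,0,0,0,0,1],[0,0.8,0,0,0,0,1],[0,0.8,0,0,0,0,1]]}}

```text
t: 27.92
tool_pos: [0.4498, 0.1879, 0.1186]
orientation: [0.143, 1.566, -0.142]
force: [-1.2, -2.4, 1.7]
opening: 0.0006
```

Request:
{"fn": "jog_arm", "kwargs": {"targets": [[0,0.3,0,0,0,0,1],[0,0.6,0,0,0,0,1],[0,0.9,0,0,0,0,1],[0,1.2,0,0,0,0,1],[0,1.2,0,0,0,0,1]]}}

```text
t: 28.55
tool_pos: [0.452, 0.1999, 0.1186]
orientation: [0.143, 1.566, -0.142]
force: [-0.7, -2.7, 1.1]
opening: 0.0001
```

Request:
{"fn": "jog_arm", "kwargs": {"targets": [[0,0.2,0,0,0,0,1],[0,0.4,0,0,0,0,1],[0,0.5,0,0,0,0,1],[0,0.5,0,0,0,0,1]]}}

```text
t: 29.05
tool_pos: [0.4529, 0.2049, 0.1186]
orientation: [0.143, 1.566, -0.142]
force: [-1.4, -2.3, 2.1]
opening: 0.0003
```

```bash
python3 - <<'E'
from h import *
st(); look('f'); s=robot.read_state()
print('case xy',(s['tool_pos']-O)@ex,(s['tool_pos']-O)@ey)
E
```

```text
t 29.05 pos [0.4529 0.2049 0.1186] F [-1.3881 -2.3313  2.061 ] op 0.0003 
R [[0.0, 0.18, 0.984], [0.001, 0.984, -0.18], [-1.0, 0.001, 0.0]] q [ 0.3213 -0.079   1.8871  0.0006  1.3329  0.5022]
case xy -0.05194371103171537 -0.002044183984887934
```

View pics/fs.png

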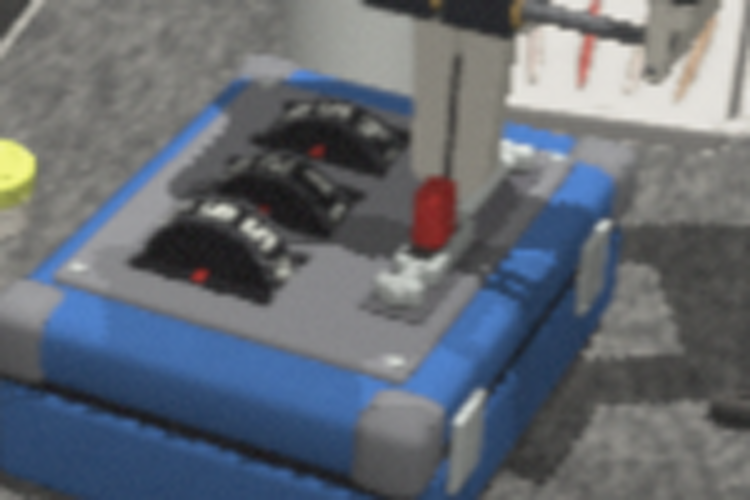

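The knob has slid left to about (435,215) and the force is still at sliding level, so it isn't at the stop yet. I'll go on in small steps.

Request:
{"fn": "jog_arm", "kwargs": {"targets": [[0,0.1,0,0,0,0,1],[0,0.2,0,0,0,0,1],[0,0.25,0,0,0,0,1],[0,0.25,0,0,0,0,1]]}}

```text
t: 29.65
tool_pos: [0.4533, 0.2072, 0.1186]
orientation: [0.142, 1.566, -0.142]
force: [-2.1, -4.3, 3.4]
opening: 0.0004
```

Request:
{"fn": "jog_arm", "kwargs": {"targets": [[0,0.1,0,0,0,0,1],[0,0.2,0,0,0,0,1],[0,0.2,0,0,0,0,1]]}}

```text
t: 30.02
tool_pos: [0.4536, 0.2088, 0.1186]
orientation: [0.142, 1.566, -0.142]
force: [-2.6, -6.2, 3.0]
opening: 0.0007
```

The force is rising at about 1 N/mm, so it is at the stop. I'll back off to the right, lift and check.

Request:
{"fn": "jog_arm", "kwargs": {"targets": [[0,-0.4,0,0,0,0,1],[0,-1.2,0,0,0,0,1],[-1,-1.5,0,0,0,0,1],[-5,-2,0,0,0,0,1],[-9,-6,-3,0,0,0,1]]}}

```text
t: 30.65
tool_pos: [0.4146, 0.1564, 0.209]
orientation: [0.142, 1.567, -0.141]
force: [-0.2, -0.7, 0.2]
opening: 0.0007
```

Request:
{"fn": "jog_arm", "kwargs": {"targets": [[-2,-5,-4,0,0,0,1],[-3,-10,-6,0,0,0,1],[-3,-14,-6,0,0,0,1],[-3,-14,-6,0,0,0,1],[-3,-14,-6,0,0,0,1]]}}

```text
t: 31.28
tool_pos: [0.3309, 0.0298, 0.2395]
orientation: [0.143, 1.565, -0.141]
force: [-0.3, 0.6, -0.4]
opening: 0.0005
```

```bash
python3 - <<'E'
from h import *
st(); look('g'); T=cam('top');S=cam('side'); gaps(T)
r=[p for p,a in red(T['frame']) if a>30 and 270<p[0]<360 and 260<p[1]<300]; q=[p for p,a in red(S['frame']) if a>40 and 330<p[0]<380 and 180<p[1]<225]
print(r,q); X=tri(T,r[0],S,q[0]); print('knob',X,(X-O)@ey, 'moved',(X-O)@ey+.0163)
for n,c in(('top',T),('side',S)): cv2.imwrite(f'pics/g_{n}.png',c['frame'][:,:,::-1])
E
```

```text
t 31.275 pos [0.3309 0.0298 0.2395] F [-0.2723  0.6068 -0.4267] op 0.0005 
R [[0.001, 0.18, 0.984], [0.001, 0.984, -0.18], [-1.0, 0.001, 0.001]] q [-0.0662 -0.6689  2.1122  0.001   1.6974  0.1148]
L -0.80:99 -0.75:120 -0.70:120 -0.65:141 -0.60:127 -0.55:119 -0.50:120 -0.45:132 -0.40:103 -0.35:60 -0.30:38 -0.25:62 -0.20:111 -0.15:135 -0.10:142 -0.05:128 0.00:158 0.05:159 0.10:139 0.15:122 0.20:129 0.25:85 0.30:52 0.35:27 0.40:29 0.45:50 0.50:65 0.55:70 0.60:67 0.65:76 0.70:82 0.75:78
M -0.80:45 -0.75:59 -0.70:72 -0.65:74 -0.60:71 -0.55:76 -0.50:70 -0.45:72 -0.40:60 -0.35:52 -0.30:37 -0.25:40 -0.20:77 -0.15:123 -0.10:159 -0.05:119 0.00:133 0.05:155 0.10:139 0.15:110 0.20:127 0.25:119 0.30:77 0.35:41 0.40:45 0.45:80 0.50:120 0.55:127 0.60:117 0.65:116 0.70:140 0.75:95
R -0.80:57 -0.75:62 -0.70:88 -0.65:105 -0.60:130 -0.55:146 -0.50:128 -0.45:104 -0.40:70 -0.35:50 -0.30:35 -0.25:52 -0.20:88 -0.15:150 -0.10:144 -0.05:134 0.00:134 0.05:144 0.10:127 0.15:122 0.20:135 0.25:118 0.30:73 0.35:32 0.40:61 0.45:97 0.50:138 0.55:134 0.60:115 0.65:122 0.70:111 0.75:107
[array([301.57, 279.03])] [array([357.1, 201.1])]
knob [0.4556 0.2204 0.117 ] 0.013695450497612685 moved 0.029995450497612684
```

View pics/g_top.png

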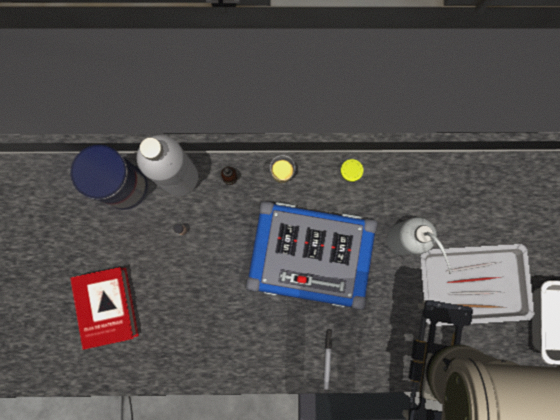

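View pics/gs.png

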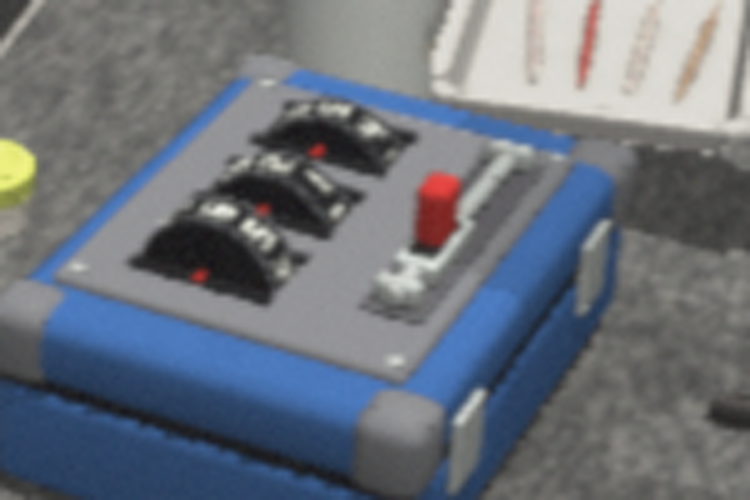

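The knob has moved 30.0 mm. The wheels still read 6, 2 and 5, the bystanders at top-view (229,175), (283,169), (352,170) and (180,229) are unmoved, and the arm is clear.

```bash
python3 -c "
from plant import ticket
print(ticket.close_job())"
```

```text
the job is handed in; nothing more can be done
None
```

The case is unlocked and the job was handed in at about 31 s. The wheels are at 6, 2, 5 and the bolt is fully to the left.

- **Wheels:** I felt each one for its true top and rolled it with the closed fingertips. The presses I read were about 6 N or less. After a first look I corrected all three by 2–4 mm.
- **Last wheel check:** both cameras put every number within about 0.05 rad of its marks, against the 0.15 rad allowed. They differed by up to about 0.06 rad on the right wheel, which is still inside tolerance. After the bolt was drawn I re-checked the wheels with the top camera only, and they were unchanged.
- **Bolt:** I pushed the knob left until it met its stop, where the force read about 7 N in all. Measured from both views, the knob moved 30.0 mm.
- **Surroundings:** by eye in the top picture, the four bystanders stand where they did at the start. The arm ended clear of everything, with the wrist force at noise level.

My first by-eye readings of the wheels were off by up to about 0.1 rad, so the first strokes on the right and middle wheels overshot. No later check failed.

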